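# Nip a nylon bush in the ratchet bench clamp

### The arm

A 6-joint arm with a two-finger parallel gripper is mounted at the origin on the work surface. World frame = base frame: x ahead of the robot, y to its left, z up, the work surface at z = 0. Lengths are in m, angles in rad, forces in N, time in s.
With the tool pointing down it reaches from about 0.275 to 0.85 m from the base axis. Payload 19 kg.
Tool frame: the origin (TCP) lies at the very end of the fingers, on their centre line; the grasp point (between the pads) lies 19 mm behind it; z points along the fingers, y is the line along which they close (so a half turn about z gives the same grasp; the last joint's range is limited). The gripper opens to 85 mm and grips with 20 to 120 N. Pads are 22 mm wide; open, the fingers measure 114 mm over their backs; the gripper's body (76 mm by 85 mm) begins 54 mm behind the grasp point. The pads swing forward as they close: fully open they stand 13 mm farther back than shut.
Start: joints at [-1.314, 0.15, 1.437, -0, 1.554, -0.134], TCP at [0.219, -0.532, 0.231] pointing down, gripper open.
Joint ranges: [-2.8, 2.8], [-0.68, 2.1], [0.12, 2.68], [-1.39, 4.53], [0.16, 2.79], [-2.81, 2.81]. Speed limits (rad/s): [1.89, 1.89, 2.22, 3.01, 3.01, 3.01].

### API

Orientations are given as a unit quaternion [x, y, z, w].
In Python, from rig import * gives the robot as it stands. The module is installed in compiled form; this text tells all that it offers. Calls block until the motion is done:
- movep(position, orientation): joint-space move of the TCP to a pose.
- move_linear(position, v=0.15, attitude=None): straight line of the TCP; attitude=None keeps the orientation; v is the mean speed in m/s.
- move_j(angles): joint-space move.
- gripper_to(opening): finger opening in m; the grip force is fixed at half the most; returns when the fingers have stopped.
- wait(seconds).
- ik(position, orientation): joint angles nearest the present ones, or None.
- read_state(): the state.
- camera(name): name is "scene" or "top" or "wrist"; returns a dict with "frame" (384x512x3 uint8, red, green, blue), "fovy" (degrees; the focal length in pixels is half the picture's height over the tangent of half this angle, whatever the lens; pixels are square), "cx", "cy" (the principal point, pixels), "T" (4x4, takes a point from camera to world coordinates); the wrist camera has in their place "hand_eye" (4x4, takes a point from camera to tool coordinates, whose origin is the TCP and whose axes are the flange's). Camera axes: x right, y up, looking along -z (the intrinsics and any distortion apply to the point x, -y, -z); pixel columns grow to the right and rows downward; lengths in m; the calibration is good to about 2 mm. A picture is of the moment at which its call begins: read the wrist's pose just before it. There is no depth.
A pose or a line that the arm cannot do raises Unreachable and nothing moves.
- job_done(): hands the job in; it is judged then, once.
Trained networks look in a picture, given as the dict that the camera call returned (one of the last four; its "shot" number tells which), for a name from the list of things; names that differ only in an ending like _2 or _b are one class to them, and where a whole thing is asked for, a point or a joint stands for the part that bears it (a point fixed in the world has none). Each returns a list of dicts, best first, with "p" (0 to 1); they miss things now and then, are a little off and sometimes report something else, mostly with a low value. They report only what shows in the picture. A call takes as long as a camera call. They do not tell look-alikes from the thing itself.
- spot_in(picture, label): "point" ([x, y, z] in m, in world coordinates, good to about 4 mm: the middle of the surface that is visible of it).
- mark_of(picture, label): "point" ([x, y, z] in m, in world coordinates, good to about 4 mm: a listed point, or the origin of a listed thing).
The state is a dict: "clock": time; "qpos": joint angles; "joint_vel": joint speeds; "tau": joint torques, N m; "tcp_pos": TCP position; "tool_rot": TCP orientation; "ft_force": force on the tool from outside, world axes, zero at the start; "torque": the same for the moment, N m; "width": finger opening in m; "finger_force": force on a finger pad.
Only numpy, scipy, OpenCV 4.12 (cv2) and the standard library are available. Lean on these libraries where they do the work, as an engineer would, in place of code of your own. Each camera call takes 0.05 s, during which the arm holds its last target. There are 200 camera calls.

### The job

Take the largest of the white nylon bushes out of the wooden tray, stand it upright on the bed of the bench clamp between the rubber pad and the V-jaw and let go of it; then work the clamp's trigger, squeezing and letting it back stroke by stroke, until the pad has pushed the bush home into the V and grips it firmly but gently, its spring part way in, never so hard that the thin bush is crushed. Advance the ram and pad only with the trigger, and leave the other bushes and the loose tools where they are. Finish while holding: do not let go at the end, but keep the trigger squeezed with the ram bearing on it, so that the pad stays pressed on the bush.

Things in the scene. Friction and masses are not known exactly. Their poses are not given: they have to be found in the camera images.
- bush: the largest bush: white nylon ring, outside diameter 40 mm, bore 24 mm, 34 mm tall, 31 g, standing on its end in a pocket of the tray. Origin at the centre of its underside, z up its bore
- bush_b: another white bush in the tray, diameter 34, bore 20, 26 mm tall; not wanted. Origin at the centre of its underside
- bush_c: another white bush in the tray, diameter 30, bore 16, 30 mm tall; not wanted. Origin at the centre of its underside
- bush_d: another white bush in the tray, diameter 36, bore 26, 22 mm tall; not wanted. Origin at the centre of its underside
- tray: pale wooden block 152 (x) x 186 (y) x 30 mm high, fixed, with two columns of three round pockets 49 mm wide and 12 mm deep, their floors 18 mm above the bench; columns 72 mm apart in x (at x = -36, +36), rows 58 mm apart in y (at y = -58, 0, 58). A bush stands loose in its pocket. Origin at the centre of its underside
- clamp: bench clamp bolted down: steel bed plate 208 x 64 x 10 mm, black housing, pistol grip straight up. Origin under the middle of the bed, z up, x along the ram from grip to V-jaw, y across. Bed surface z = 10 mm. Housing x = -97 to -19 mm, 32 mm wide, top z = 62 mm. Grip: back face x = -83, front face x = -66 mm, 28 mm wide, y = 0, top z = 130 mm
- v_jaw: fixed steel jaw with an upright 90 degree V that opens towards the pad (towards -x of the clamp), 44 mm wide, 36 mm tall above the bed. Origin on the bed surface where the axis of the 40 mm bush stands when the bush is fully home in the V (clamp x = 55 mm); the apex of the V is 28 mm beyond it, the tips of its two prongs 8 mm beyond it at y = -20 and +20 mm
- bed_seat (a point): point on the bed surface, clamp x = 49 mm, y = 0: a good place to stand the bush (centre of its underside), 6 mm short of fully home, clear of the pad and of the V's prongs; the pad pushes it the rest of the way
- ram: toothed steel ram of the clamp, 10 mm square, that slides through the housing at a height of 27 mm and carries the sprung pad on its 24 mm head (the pad counts as part of it); must not be pushed by hand. The frame is that of the clamp when ram_travel is 0
- ram_travel (a joint): how far the ram is driven out towards the V-jaw, 0 to 0.038 m; starts at 0 to 0.010. A full squeeze drives it about 5.5 mm from the tooth it hangs on; when the trigger is let back the ram, if something presses on it, falls back about 1.5 mm onto the next 4 mm tooth, so a full stroke gains 4 mm (the first may gain 2 to 6 mm)
- pad: round rubber pad, 28 mm diameter, 8 mm thick, upright, axis 27 mm above the bench, sprung on the ram's head. Origin at the centre of its front face (the one that meets the bush), at clamp x = 13 mm + ram_travel - pad_give, clamp z = 27 mm. A bush home in the V is met when the face stands at clamp x = 35 mm (ram_travel 0.022 m)
- pad_give (a joint): how far the pad is pushed back on its spring, 0 to 0.014 m; 0 while it touches nothing. It presses with 1 N at first touch and 2.5 N more per mm. Wanted at the end: 4 to 22 N, that is 1.5 to 8 mm of give; 30 N (11.5 mm) crushes the bush
- trigger: steel trigger in front of (on the V-jaw side of) the pistol grip, 18 mm wide, 7 mm thick, rising from its pivot pin at clamp x = -49 mm, z = 51 mm to z = 108 mm. Origin on the pivot; the frame turns with the trigger
- squeeze (a joint): angle of the trigger: 0 let out (a return spring holds it there with about 3 N at the finger point), 0.36 rad fully squeezed against the pistol grip (5.5 N plus the share of the pad's force, two fifths). The ram moves 18 mm per rad, after a lost motion of about 0.05 rad from a seated tooth
- trigger_face (a point): the foremost point of the trigger's curved front face, where a finger bears, 44 mm above the pivot; at rest at clamp x = -33.5 mm, z = 95 mm, and it moves 16 mm back (towards -x) in a full squeeze. At rest grip and trigger together measure 50 mm from back face to trigger face, fully squeezed 33 mm
- grip_top (a point): middle of the top of the pistol grip, clamp x = -74 mm, z = 129 mm
- mandrel: loose steel mandrel, 28 mm diameter, 110 mm long, lying; leave alone. Origin at its underside's middle
- mandrel_b: loose steel mandrel, 28 mm diameter, 140 mm long, lying; leave alone. Origin at its underside's middle
- pliers: loose steel pliers, about 150 mm long, 10 mm high; leave alone
- hammer: loose hammer, 240 mm long, wooden handle; leave alone
- flux_jar: closed amber glass jar, 56 mm diameter, 70 mm tall; leave alone
There are look-alikes about, which are no part of the job. Leave any purple or yellow look-alike of the bush alone.

How it is judged:
On the way:
1. the largest bush stands upright on the clamp's bed between the pad and the V-jaw, let go (x of bush in the frame of clamp between 0.036 and 0.06 m and y of bush in the frame of clamp between -0.012 and 0.012 m and z of bush in the frame of clamp between 0.007 and 0.013 m and angle between bush's own z axis and vertical below 0.12 rad and contact force between the fingers and bush below 0.2 N), for 0.2 s.
At the end, for the whole second after the job is handed in: The bush stands upright on the bed (underside within 3 mm of it), home in the V (within 4 mm), not touched by the fingers; the pad presses it with 4 to 22 N (pad pushed back 1.5 to 8 mm) against the V-jaw, and the fingers still hold the trigger squeezed by more than 0.08 rad with at least 1 N (z of bush in the frame of clamp between 0.007 and 0.013 m and angle between bush's own z axis and vertical below 0.12 rad and contact force between the fingers and bush below 0.2 N and horizontal distance between bush and v_jaw below 0.004 m and contact force between pad and bush between 4 and 22 N and contact force between v_jaw and bush above 2 N and contact force between the fingers and trigger above 1 N and value of joint squeeze above 0.08 rad and linear speed of bush below 0.01 m/s); the arm keeps its last pose, push and grip.
It fails at once if the bush is crushed: the pad presses it with more than 30 N (contact force between pad and bush above 30 N).
It fails at once if the ram or pad is pushed by the arm or gripper instead of by the trigger (more than 4 N) (contact force between any of the arm, the fingers and ram above 4 N).
It fails at once if another bush is moved by more than 20 mm (distance of any of bush_b, bush_c, bush_d from where it was at the start of the episode above 0.02 m).
It fails at once if a loose tool is shifted by more than 30 mm (distance of any of mandrel, mandrel_b, pliers, hammer, flux_jar from where it was at the start of the episode above 0.03 m).
It also fails if it takes over 51 s, if anything falls off the work surface, if the arm or the gripper's body presses on something with over 40 N, if the wrist force passes 120 N, or if a joint passes its speed limit or range.

## Working session

There is one attempt and no reset: what is moved stays moved. The work goes in short steps, each a Python script; the robot and the scene stay as the last script left them, time stands still between calls to the robot, and variables do not carry over. Pictures are saved under pics/ and viewed, at most 13 in all, crops included, and the job is handed in when it is done.

```bash
mkdir -p pics; cat > h.py <<'E'
from rig import *
import numpy as np, cv2
def save(c,n): cv2.imwrite(f'pics/{n}.png',c['frame'][:,:,::-1])
def px(c,p,T=None):
    T=c['T'] if T is None else T
    f=192/np.tan(np.radians(c['fovy'])/2)
    q=np.linalg.inv(T)@np.append(p,1); return c['cx']+f*q[0]/-q[2], c['cy']-f*q[1]/-q[2]
E
python3 - <<'E'
from h import *
s=read_state(); print(s['clock'],s['tcp_pos'],s['tool_rot'],s['width'])
for n in ('top','scene'):
    c=camera(n); save(c,n+'0'); print(n,{k:v for k,v in c.items() if k!='frame'})
    for l in ['bush','tray','clamp','v_jaw','bed_seat','pad','trigger_face','grip_top','mandrel','hammer','flux_jar','pliers']:
        for f in (mark_of,spot_in):
            if f is spot_in and l not in('bush','trigger_face'): continue
            print(l,f.__name__,[(np.round(d['point'],3).tolist(),round(d['p'],2),np.round(px(c,d['point'])).astype(int).tolist()) for d in f(c,l)][:8])
print(read_state()['clock'])
E
```

```text
0.0 [ 0.21894244 -0.53142975  0.23069487] [ 9.80966030e-01  1.94178511e-01 -5.66387404e-05 -5.92656269e-04] 0.08569198773054042
top {'fovy': 51.84594703923597, 'cx': 256.8578944044503, 'cy': 187.73825695875078, 'T': array([[-0.01678536,  0.99446039, -0.1037631 ,  0.43269744],
       [-0.9998471 , -0.01720323, -0.0031334 , -0.03772705],
       [-0.0049011 ,  0.10369464,  0.99459711,  1.13269245],
       [ 0.        ,  0.        ,  0.        ,  1.        ]]), 'shot': 1}
bush call [([0.546, -0.265, 0.018], 0.65, [338, 188]), ([0.564, -0.149, 0.015], 0.59, [297, 182]), ([0.48, -0.193, 0.02], 0.58, [314, 211]), ([0.471, -0.25, 0.016], 0.55, [334, 214]), ([0.518, 0.181, 0.001], 0.53, [182, 200]), ([0.425, -0.401, -0.0], 0.47, [386, 229]), ([0.51, -0.359, 0.002], 0.44, [370, 200])]
bush call [([0.482, -0.189, 0.042], 0.66, [314, 210]), ([0.508, -0.356, 0.036], 0.62, [373, 200]), ([0.563, -0.145, 0.038], 0.59, [296, 181]), ([0.544, -0.262, 0.043], 0.52, [339, 187]), ([0.474, -0.249, 0.051], 0.51, [336, 213]), ([0.424, -0.397, 0.031], 0.51, [389, 230])]
tray call [([0.516, -0.194, -0.002], 0.
[... 1867 characters left out ...]
 call [([0.514, 0.189, 0.001], 0.66, [297, 165]), ([0.504, 0.234, 0.008], 0.54, [304, 154])]
bed_seat call [([0.505, 0.23, 0.011], 0.93, [303, 155])]
pad call [([0.514, 0.202, 0.03], 0.52, [300, 157])]
trigger_face call [([0.519, 0.147, 0.097], 0.38, [291, 152]), ([0.511, 0.187, 0.001], 0.37, [296, 165])]
trigger_face call [([0.527, 0.138, 0.09], 0.59, [291, 157])]
grip_top call [([0.525, 0.108, 0.127], 0.97, [285, 153])]
mandrel call [([0.326, -0.177, 0.002], 0.8, [170, 202]), ([0.566, 0.011, 0.001], 0.65, [273, 207])]
hammer call [([0.281, 0.229, 0.002], 0.62, [251, 125])]
flux_jar call [([0.791, -0.164, -0.001], 0.6, [295, 295])]
pliers call [([0.744, 0.183, 0.003], 0.83, [357, 204])]
1.5
```

```bash
python3 - <<'E'
import cv2,numpy as np
a=cv2.imread('pics/top0.png'); b=cv2.imread('pics/scene0.png')
A=cv2.resize(a[150:250,140:400],None,fx=3,fy=3,interpolation=2)
B=cv2.resize(b[120:220+80,120:380],None,fx=3,fy=3,interpolation=2)[:300*3]
B=cv2.resize(b[190:290,120:380],None,fx=3,fy=3,interpolation=2)
cv2.imwrite('pics/v1.png',np.vstack([A,B]))
E
```

```text
(no output)
```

View pics/v1.png

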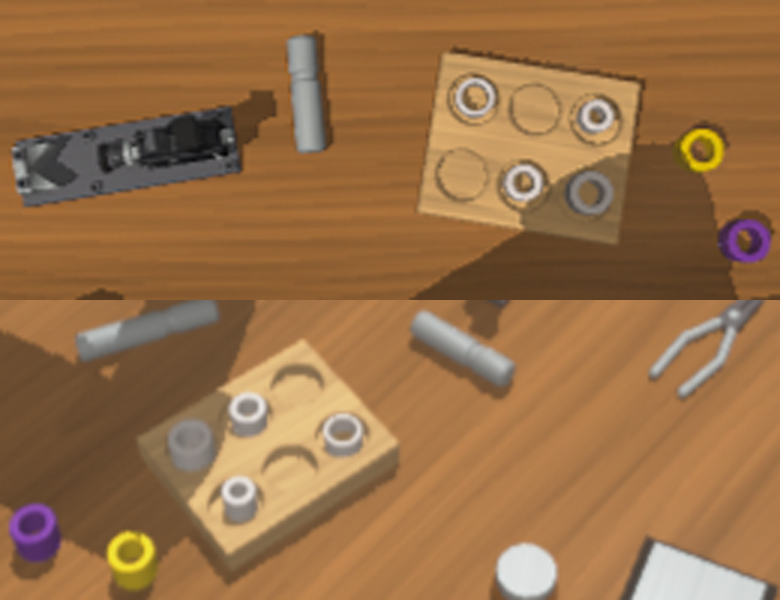

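View pics/scene0.png

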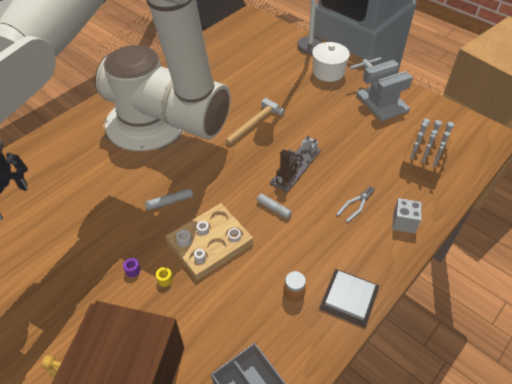

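```bash
cat >> h.py <<'E'
def q(deg):
    a=np.radians(deg)/2; return [np.cos(a),np.sin(a),0,0]
def wrist():
    s=read_state(); c=camera('wrist'); return c
def show(c,labels,f=mark_of):
    for l in labels: print(l,f.__name__,[(np.round(d['point'],4).tolist(),round(d['p'],2)) for d in f(c,l)][:5])
E
python3 - <<'E'
from h import *
for a in (82,-98,98,-82,188,8,-172):
    print(a,[None if (r:=ik(p,q(a))) is None else np.round(r,2).tolist() for p in ([.472,-.25,.1],[.507,.233,.1],[.52,.115,.1])])
gripper_to(0.062)
movep([.472,-.25,.16],q(82))
print(read_state()['clock'],read_state()['width'])
c=wrist(); save(c,'w1'); show(c,['bush','tray']); show(c,['bush'],spot_in)
print(c['hand_eye'],c['fovy'])
E
```

```text
82 [[-0.63, 0.15, 1.71, -0.0, 1.28, -0.49], [0.29, 0.2, 1.66, -0.0, 1.29, 0.43], [0.07, 0.14, 1.72, -0.0, 1.28, 0.21]]
-98 [[-0.63, 0.15, 1.71, -0.0, 1.28, 2.65], [0.29, 0.2, 1.66, -0.0, 1.29, -2.71], None]
98 [[-0.63, 0.15, 1.71, -0.0, 1.28, -0.77], [0.29, 0.2, 1.66, -0.0, 1.29, 0.15], [0.07, 0.14, 1.72, -0.0, 1.28, -0.07]]
-82 [[-0.63, 0.15, 1.71, -0.0, 1.28, 2.37], None, None]
188 [[-0.63, 0.15, 1.71, -0.0, 1.28, -2.34], [0.29, 0.2, 1.66, -0.0, 1.29, -1.42], [0.07, 0.14, 1.72, -0.0, 1.28, -1.64]]
8 [[-0.63, 0.15, 1.71, -0.0, 1.28, 0.8], [0.29, 0.2, 1.66, -0.0, 1.29, 1.72], [0.07, 0.14, 1.72, -0.0, 1.28, 1.5]]
-172 [[-0.63, 0.15, 1.71, -0.0, 1.28, -2.34], [0.29, 0.2, 1.66, -0.0, 1.29, -1.42], [0.07, 0.14, 1.72, -0.0, 1.28, -1.64]]
3.3 0.06186963090570076
bush call [([0.4696, -0.2518, 0.0203], 0.95), ([0.4245, -0.3986, -0.0019], 0.9), ([0.4855, -0.1936, 0.0164], 0.88), ([0.5604, -0.1491, 0.0185], 0.83), ([0.5448, -0.265, 0.0199], 0.68)]
tray call [([0.5148, -0.1991, -0.0031], 0.77)]
bush call [([0.424, -0.3888, 0.0231], 0.88), ([0.4839, -0.1928, 0.0429], 0.74), ([0.506, -0.3512, 0.0253], 0.67), ([0.5438, -0.2625, 0.0446], 0.61), ([0.563, -0.1468, 0.0412], 0.6)]
[[ 6.73604760e-05  9.44465439e-01  3.28610758e-01  8.48839816e-02]
 [ 9.99999933e-01  5.49962589e-05 -3.63051222e-04  3.58214562e-04]
 [-3.60961694e-04  3.28610760e-01 -9.44465372e-01 -1.41171554e-01]
 [ 0.00000000e+00  0.00000000e+00  0.00000000e+00  1.00000000e+00]] 58.533829357940434
```

View pics/w1.png

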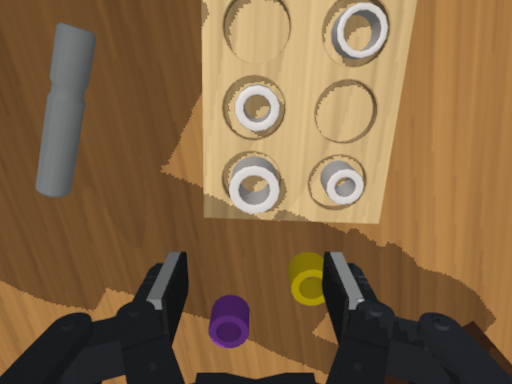

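The wrist view shows the largest (tallest, widest) bush at about (254,187), on the fingers' centre line (x≈256), with neighbours clear of both fingers; the positions agree to about 2 mm. I'll grasp it.

```bash
python3 - <<'E'
from h import *
p=np.array([.471,-.251])
move_linear([*p,.032],v=.12)
gripper_to(0.03)
s=read_state(); print(s['clock'],s['width'],s['finger_force'],s['ft_force'],s['tcp_pos'])
move_linear([*p,.13],v=.2)
s=read_state(); print(s['clock'],s['width'],s['ft_force'])
a=98.3; d=np.array([np.cos(np.radians(a)),np.sin(np.radians(a))])
movep([.5065,.233,.15],q(a))
c=wrist(); save(c,'w2'); show(c,['clamp','bed_seat','v_jaw','grip_top','trigger_face','pad','bush'])
c=camera('top'); show(c,['clamp','bed_seat','v_jaw','grip_top','trigger_face'])
print(read_state()['clock'])
E
```

```text
5.0667 0.03802471494461 59.14744019508362 [-3.11002947  2.39455418 11.12977451] [ 0.47133918 -0.2512133   0.03304633]
5.7083 0.038137561492145464 [-0.56435083  0.24401621 -0.90544727]
clamp call [([0.5145, 0.1803, -0.0009], 0.58)]
bed_seat call [([0.5053, 0.2299, 0.0049], 0.73)]
v_jaw call [([0.5101, 0.2328, 0.0075], 0.81)]
grip_top call []
trigger_face call [([0.5205, 0.1454, 0.0933], 0.84)]
pad call [([0.5104, 0.2005, 0.0252], 0.57)]
bush call [([0.5204, 0.1456, 0.0929], 0.45), ([0.5198, 0.1314, 0.0512], 0.25)]
clamp call [([0.5162, 0.1797, 0.0022], 0.64)]
bed_seat call [([0.5065, 0.2309, 0.0107], 0.84), ([0.4839, -0.1906, 0.0201], 0.23)]
v_jaw call [([0.5671, 0.0092, -0.0005], 0.4)]
grip_top call [([0.5244, 0.1066, 0.1298], 0.62)]
trigger_face call [([0.5178, 0.1472, 0.0967], 0.51)]
8.175
```

View pics/w2.png

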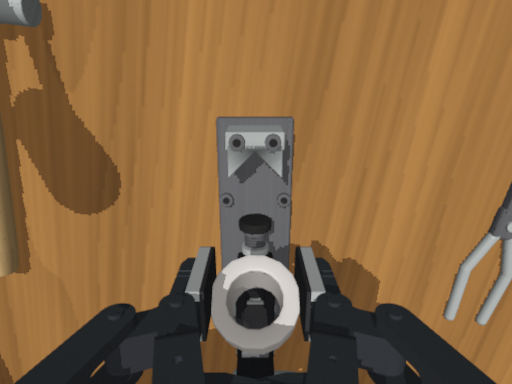

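```bash
python3 - <<'E'
from h import *
from scipy.spatial.transform import Rotation as R
s=read_state(); c=wrist()
T=np.eye(4); T[:3,:3]=R.from_quat(s['tool_rot']).as_matrix(); T[:3,3]=s['tcp_pos']; T=T@c['hand_eye']
f=192/np.tan(np.radians(c['fovy'])/2)
u=np.array([np.cos(np.radians(98.2)),np.sin(np.radians(98.2))]); o=np.array([.5142,.1804]); v=np.array([-u[1],u[0]])
print(s['tcp_pos'],c['cx'],c['cy'])
for n,col,row,z in [('end',255,117,.01),('end0',255,117,0),('edgeL',219,200,.01),('edgeR',291.5,200,.01),('padtop',256,214,.041),('apex',257,152,.046),('prongL',229,178,.046),('prongR',283,178,.046)]:
    d=T[:3,:3]@np.array([(col-c['cx'])/f,-(row-c['cy'])/f,-1]); p=T[:3,3]+d*(z-T[2,3])/d[2]
    print(n,np.round(p,4),'s,y mm',np.round(1e3*(p[:2]-o)@np.array([u,v]).T,1))
g=cv2.resize(c['frame'][100:260,190:320,::-1],None,fx=4,fy=4,interpolation=2); cv2.imwrite('pics/w2c.png',g[:600])
E
```

```text
[0.50650385 0.23300516 0.15002237] 254.8543782506791 191.91749197477162
end [0.4997 0.2835 0.01  ] s,y mm [104.1  -0.4]
end0 [0.4999 0.2823 0.    ] s,y mm [102.9  -0.4]
edgeL [0.4788 0.2082 0.01  ] s,y mm [32.5 31. ]
edgeR [0.5417 0.2173 0.01  ] s,y mm [ 32.6 -32.5]
padtop [0.5108 0.2126 0.041 ] s,y mm [32.4 -1.3]
apex [0.5041 0.2632 0.046 ] s,y mm [83.4 -1.8]
prongL [0.4863 0.2406 0.046 ] s,y mm [63.6 19. ]
prongR [0.5262 0.2464 0.046 ] s,y mm [ 63.7 -21.3]
```

View pics/w2c.png

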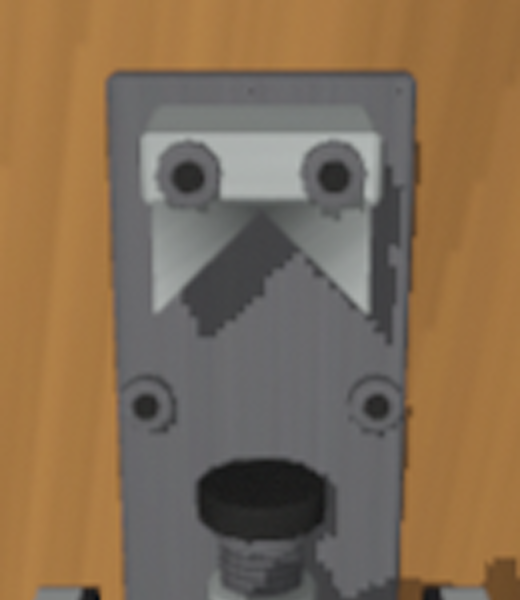

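```bash
python3 - <<'E'
import cv2
a=cv2.imread('pics/w2.png')
cv2.imwrite('pics/w2d.png',cv2.resize(a[234:384,160:350],None,fx=4,fy=4,interpolation=2))
E
```

```text
(no output)
```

View pics/w2d.png

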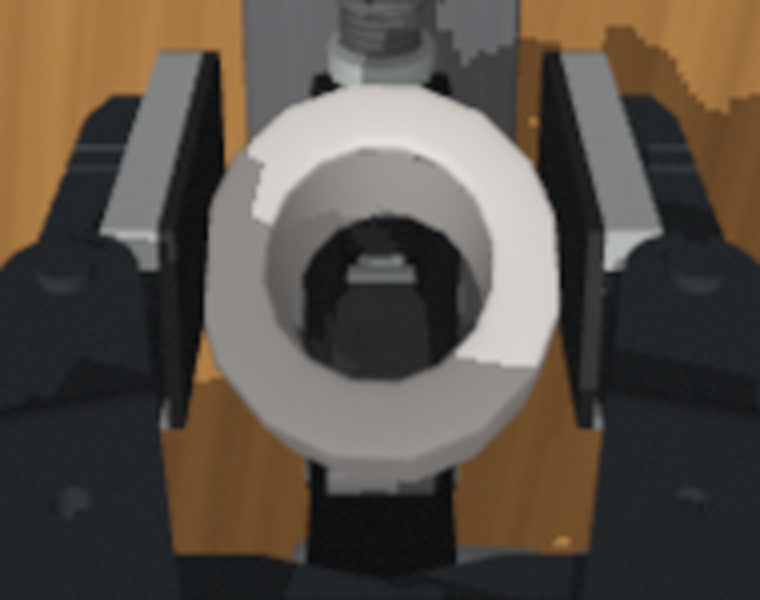

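The bush turned out tilted in the grip (its outer wall shows at the bottom of the ring, which is seen face-on). I'll work out the tilt from the rim rows (254.5, 349, and 354 for the lower rim).

```bash
python3 - <<'E'
import numpy as np
from scipy.optimize import least_squares
f=342.6; cy=191.9
cam=np.array([84.9,141.2]); fw=np.array([-.3286,-.9445]); up=np.array([.9445,-.3286])
def pr(p): d=p-cam; return cy-f*(up@d)/(fw@d), fw@d
def res(v,full=0):
    x,h,t=v; C=np.array([x,h]); a=np.array([np.sin(t),np.cos(t)]); e=np.array([np.cos(t),-np.sin(t)])
    r=[pr(C+20*e)[0]-254.5, pr(C-20*e)[0]-349, f*40/pr(C)[1]-87.8, pr(C-34*a-20*e)[0]-354]
    return r
for t0 in (0,.7): s=least_squares(res,[0,19,t0]); print(s.x,np.degrees(s.x[2]),s.fun)
E
```

```text
[-10.91544182  11.97323471   0.83951376] 48.10059533155737 [ 1.47977276 -1.02525776  1.45382745 -0.3368903 ]
[-10.91544256  11.97323688   0.8395136 ] 48.10058608481065 [ 1.47977427 -1.02525179  1.4538285  -0.33689733]
```

```bash
python3 - <<'E'
from h import *
from scipy.spatial.transform import Rotation as R
t=np.radians(48.1); X=np.array([np.cos(t),0,np.sin(t)]); Z=np.array([np.sin(t),0,-np.cos(t)])
Q=R.from_matrix(np.column_stack([X,np.cross(Z,X),Z])).as_quat()
P=np.array([.41,.03,.0])
print([ik(P+[0,0,z],Q) is not None for z in (.03,.2)])
s=read_state()['tcp_pos']; move_linear([s[0],s[1],.22],v=.25)
movep(P+[0,0,.19],Q); move_linear(P+[0,0,.06],v=.15)
c=wrist(); save(c,'w3')
z=.06
f0=read_state()['ft_force']
while z>.033:
    z-=.002; move_linear(P+[0,0,z],v=.05); df=read_state()['ft_force']-f0
    if np.linalg.norm(df)>1.5: break
print(z,df,read_state()['clock'])
gripper_to(.075)
back=read_state()['tcp_pos']-.07*Z
move_linear(back,v=.2)
movep([.395,.03,.17],q(0))
c=wrist(); save(c,'w4'); show(c,['bush']); show(c,['bush'],spot_in)
c=camera('top'); show(c,['bush'])
print(read_state()['clock'])
a=cv2.imread('pics/w3.png');b=cv2.imread('pics/w4.png'); cv2.imwrite('pics/v3.png',cv2.resize(np.hstack([a,b]),(800,300)))
E
```

```text
[True, False]Traceback (most recent call last):
  File "<stdin>", line 8, in <module>
rig.Unreachable: the arm cannot take that pose within its joint ranges
```

```bash
python3 - <<'E'
from h import *
from scipy.spatial.transform import Rotation as R
t=np.radians(48.1); X=np.array([np.cos(t),0,np.sin(t)]); Z=np.array([np.sin(t),0,-np.cos(t)])
Q=R.from_matrix(np.column_stack([X,np.cross(Z,X),Z])).as_quat()
print(read_state()['clock'],read_state()['tcp_pos'])
for x in (.41,.43,.45,.66,.7): print(x,[(z,ik([x,.03 if x<.5 else -.05,z],Q) is not None) for z in (.03,.06,.09,.12,.15,.19)])
E
```

```text
8.6583 [0.50669496 0.23310586 0.22083486]
0.41 [(0.03, True), (0.06, True), (0.09, True), (0.12, False), (0.15, False), (0.19, False)]
0.43 [(0.03, True), (0.06, True), (0.09, True), (0.12, True), (0.15, True), (0.19, False)]
0.45 [(0.03, True), (0.06, True), (0.09, True), (0.12, True), (0.15, True), (0.19, True)]
0.66 [(0.03, True), (0.06, True), (0.09, True), (0.12, True), (0.15, True), (0.19, True)]
0.7 [(0.03, True), (0.06, True), (0.09, True), (0.12, True), (0.15, True), (0.19, True)]
```

```bash
python3 - <<'E'
from h import *
from scipy.spatial.transform import Rotation as R
t=np.radians(48.1); X=np.array([np.cos(t),0,np.sin(t)]); Z=np.array([np.sin(t),0,-np.cos(t)])
Q=R.from_matrix(np.column_stack([X,np.cross(Z,X),Z])).as_quat()
P=np.array([.45,.02,.0])
move_linear([.43,.15,.23],v=.25)
movep(P+[0,0,.18],Q); move_linear(P+[0,0,.05],v=.15)
c=wrist(); save(c,'w3')
z=.048
f0=read_state()['ft_force']
while z>.032:
    z-=.002; move_linear(P+[0,0,z],v=.05); df=read_state()['ft_force']-f0
    if np.linalg.norm(df)>1.5: break
print(z,df,read_state()['clock'])
gripper_to(.075)
move_linear(read_state()['tcp_pos']-.07*Z,v=.2)
movep([.434,.02,.17],q(0))
c=wrist(); save(c,'w4'); show(c,['bush']); show(c,['bush'],spot_in)
c=camera('top'); show(c,['bush'])
print(read_state()['clock'])
a=cv2.imread('pics/w3.png');b=cv2.imread('pics/w4.png'); cv2.imwrite('pics/v3.png',cv2.resize(np.hstack([a,b]),(800,300)))
E
```

```text
0.044 [-0.57827578 -1.00745915 -1.82430465] 12.2167Traceback (most recent call last):
  File "<stdin>", line 16, in <module>
rig.Unreachable: the arm cannot follow that straight line within its joint ranges
```

```bash
python3 - <<'E'
from h import *
c=wrist(); save(c,'w4'); s=read_state(); print(s['clock'],s['width'],s['tcp_pos'])
show(c,['bush']); show(c,['bush'],spot_in)
c=camera('top'); show(c,['bush']);
b=camera('scene'); show(b,['bush']); save(b,'s4')
a=cv2.imread('pics/w3.png');d=cv2.imread('pics/w4.png'); e=cv2.resize(b['frame'][150:270,190:350,::-1],(512,384),interpolation=2)
cv2.imwrite('pics/v3.png',cv2.resize(np.hstack([a,d,e]),(800,200)))
E
```

```text
12.725 0.07500298345802413 [0.45001419 0.01999025 0.04403671]
bush call [([0.5606, -0.15, 0.0181], 0.98), ([0.4286, 0.021, 0.0004], 0.6)]
bush call [([0.5587, -0.1364, 0.0342], 0.77), ([0.4285, 0.0173, 0.035], 0.61), ([0.5187, 0.1326, 0.0707], 0.5)]
bush call [([0.786, -0.1658, 0.0007], 0.61), ([0.5594, -0.1473, 0.0174], 0.54), ([0.4313, 0.0216, 0.0005], 0.53), ([0.48, -0.1916, 0.0241], 0.5), ([0.4239, -0.4026, -0.0016], 0.49)]
bush call [([0.4325, 0.0239, -0.0008], 0.68), ([0.562, -0.1508, 0.0187], 0.62), ([0.4268, -0.4012, -0.0032], 0.59), ([0.51, -0.3538, -0.0002], 0.57), ([0.4796, -0.1927, 0.02], 0.54)]
```

View pics/v3.png

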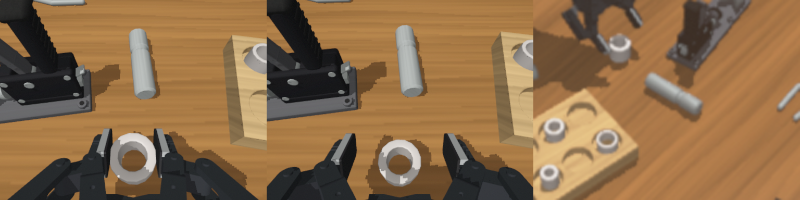

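```bash
cat >> h.py <<'E'
A=98.2; U=np.array([np.cos(np.radians(A)),np.sin(np.radians(A))]); V=np.array([-U[1],U[0]]); O=np.array([.515,.1805])
def cl(s,y,z): return [*(O+U*s*1e-3+V*y*1e-3),z*1e-3]
E
python3 - <<'E'
from h import *
p=read_state()['tcp_pos']; move_linear([p[0],p[1],.1],v=.2)
movep([.431,.022,.15],q(90)); gripper_to(.062)
c=wrist(); b=mark_of(c,'bush'); print([(np.round(d['point'],4),d['p']) for d in b][:4])
e=[d['point'][:2] for d in b if abs(d['point'][0]-.431)<.012 and abs(d['point'][1]-.022)<.012]
m=np.mean([[.4286,.021],[.4313,.0216],[.4325,.0239]]+[x for x in e[:1]],axis=0); print(m)
move_linear([*m,.009],v=.12)
gripper_to(.03)
s=read_state(); print(s['clock'],s['width'],s['ft_force'],s['tcp_pos'])
move_linear([*m,.22],v=.25)
c=wrist(); save(c,'w5')
move_linear(cl(48.5,0,220),v=.25,attitude=q(A))
c=wrist(); save(c,'w6')
print(read_state()['clock'],read_state()['width'])
a=cv2.imread('pics/w5.png');d=cv2.imread('pics/w6.png')
cv2.imwrite('pics/v4.png',cv2.resize(np.hstack([a[100:],d[100:]]),(800,222)))
E
```

```text
[(array([ 4.297e-01,  2.190e-02, -1.000e-04]), 0.6)]
[0.430525 0.0221  ]
16.8167 0.03818999792225145 [-4.80942518  0.35428127 12.45544692] [0.43084935 0.02207376 0.00982738]
18.9417 0.038278179160359596
```

View pics/v4.png

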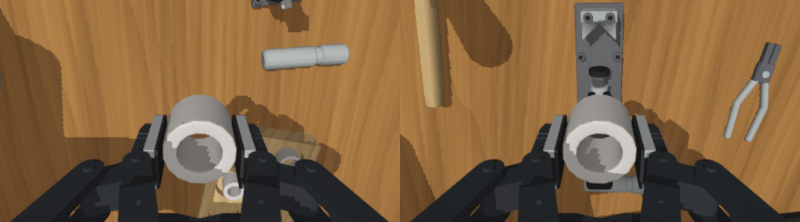

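The bush is now held upright, with its camera-side wall visible above the ring. I'll place it.

```bash
python3 - <<'E'
from h import *
move_linear(cl(48.5,0,50),v=.2); move_linear(cl(48.5,0,20.3),v=.06)
print(read_state()['ft_force'])
gripper_to(.07)
move_linear(cl(48.5,0,100),v=.2)
c=wrist(); save(c,'w7')
show(c,['bush','pad']); 
loc=lambda p: np.round([(np.array(p[:2])-O)@U*1e3,(np.array(p[:2])-O)@V*1e3,p[2]*1e3],1)
for d in mark_of(c,'bush'): print(loc(d['point']),d['p'])
for d in mark_of(c,'pad'): print('pad',loc(d['point']),d['p'])
print(read_state()['clock'])
cv2.imwrite('pics/w7c.png',cv2.resize(c['frame'][80:384,130:380,::-1],None,fx=2,fy=1.97))
E
```

```text
[-5.54121045 -1.0774028   6.56788442]
bush call [([0.5041, 0.2235, 0.0122], 0.97)]
pad call [([0.5138, 0.2006, 0.0226], 0.97)]
[44.1  4.7 12.2] 0.97
pad [20.1 -1.7 22.6] 0.97
21.7917
```

View pics/w7c.png

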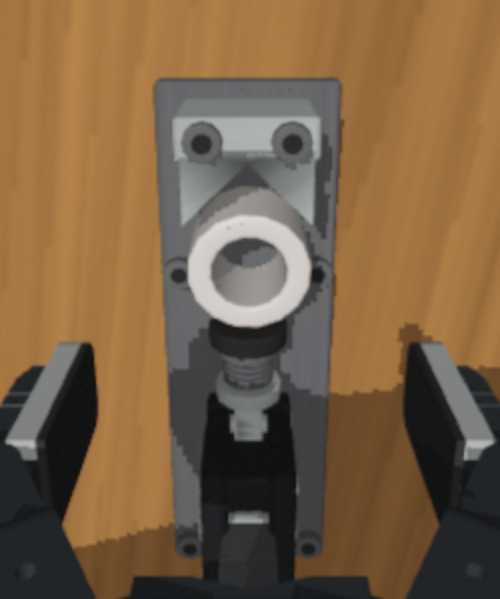

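The bush stands upright on the bed, with its ring centre at about (249,270) on the clamp axis and clear of the pad. Next is the trigger.

```bash
cat >> h.py <<'E'
def F(n=4):
    fs=[]
    for _ in range(n): fs.append(read_state()['ft_force'][:2]@U); wait(.02)
    s=read_state(); return round(float(np.mean(fs)),2),round(float(s['finger_force']),2),round(s['width']*1e3,2)
E
python3 - <<'E'
from h import *
move_linear(cl(48.5,0,200),v=.3)
gripper_to(.078)
movep(cl(-67,0,200),q(8.2))
move_linear(cl(-67,0,73),v=.2)
s=read_state(); print(s['clock'],s['ft_force'],(s['tcp_pos'][:2]-O)@U*1e3,s['tcp_pos'][2])
gripper_to(.072); print(F())
c=wrist(); save(c,'t0'); show(c,['bush','pad'])
for w in (66,60,54,48,42,36,34.5):
    gripper_to(w*1e-3); print(w,F(2))
c=wrist(); save(c,'t1'); show(c,['bush','pad'])
print(read_state()['clock'])
a=cv2.imread('pics/t0.png');d=cv2.imread('pics/t1.png'); cv2.imwrite('pics/v5.png',cv2.resize(np.vstack([a[:240],d[:240]]),(640,600)))
E
```

```text
24.5833 [-0.14705903 -0.20867683  0.38092177] -66.90725306262534 0.07405604245916539
(-0.3, 0.0, 71.98)
bush call [([0.5062, 0.2238, 0.0101], 0.8)]
pad call [([0.5134, 0.1809, -0.0011], 0.72), ([0.5148, 0.2058, 0.0277], 0.68)]
66 (3.76, 2.07, 65.93)
60 (5.89, 2.89, 60.29)
54 (5.7, 2.98, 53.95)
48 (5.75, 2.98, 48.02)
42 (5.57, 2.83, 41.73)
36 (10.58, 5.12, 36.03)
34.5 (11.21, 5.96, 34.74)
bush call []
pad call [([0.5091, 0.2108, 0.0233], 0.57)]
27.0333
```

View pics/v5.png

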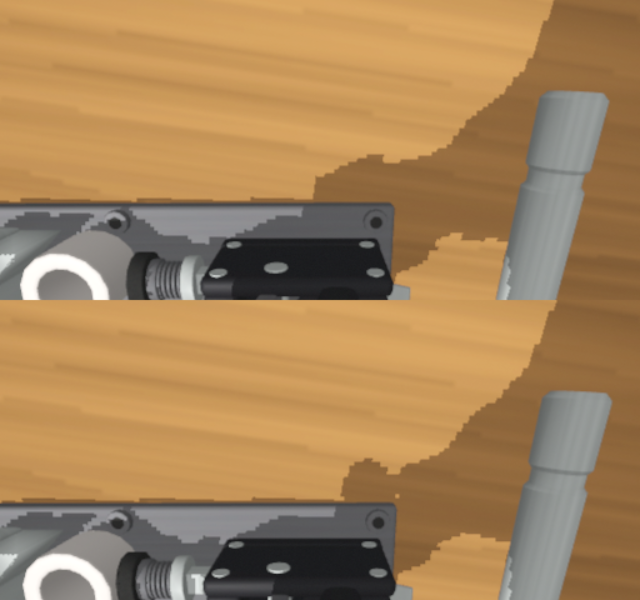

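```bash
python3 - <<'E'
from h import *
for k in (2,3):
    gripper_to(.072)
    print(k,'rel',F(1))
    for w in (60,54,48,43,40,37.5): gripper_to(w*1e-3); print(w,F(3))
    c=wrist(); save(c,'t%d'%k)
print(read_state()['clock'])
ims=[cv2.imread('pics/t%d.png'%k)[150:300,0:330] for k in (0,1,2,3)]
cv2.imwrite('pics/v6.png',cv2.resize(np.vstack([np.hstack(ims[:2]),np.hstack(ims[2:])]),(800,364)))
E
```

```text
2 rel (0.6, 0.0, 71.74)
60 (4.82, 2.25, 60.31)
54 (6.52, 2.95, 54.0)
48 (5.36, 3.0, 47.91)
43 (5.13, 2.93, 43.03)
40 (6.39, 3.21, 40.01)
37.5 (10.03, 5.03, 37.69)
3 rel (0.94, 0.0, 72.14)
60 (4.93, 2.21, 60.19)
54 (5.68, 2.93, 54.17)
48 (5.79, 3.02, 48.33)
43 (5.79, 2.91, 43.17)
40 (6.44, 3.23, 40.17)
37.5 (10.11, 5.01, 37.58)
31.45
```

View pics/v6.png

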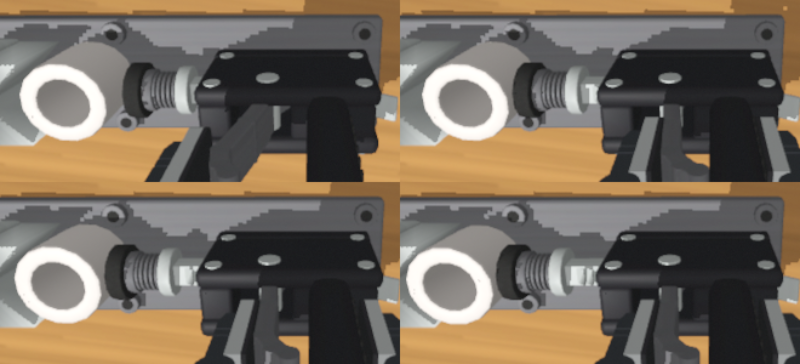

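```bash
python3 - <<'E'
from h import *
gripper_to(.072); print('rel',F(1))
for w in (60,54,48,43,40,37.5): gripper_to(w*1e-3); print(w,F(3))
c=wrist(); save(c,'t4')
print(read_state()['clock'])
ims=[cv2.imread('pics/t%d.png'%k)[150:300,0:200] for k in (2,3,4)]
cv2.imwrite('pics/v7.png',cv2.resize(np.hstack(ims),(800,200),interpolation=2))
# lateral-strip comparison: bright ring centroid and head
for k in (0,1,2,3,4):
    g=cv2.imread('pics/t%d.png'%k).min(axis=2)[190:300,0:120]; ys,xs=np.where(g>215); print(k,xs.mean().round(1),ys.mean().round(1),len(xs))
E
```

```text
rel (0.32, 0.0, 72.01)
60 (4.82, 2.23, 60.07)
54 (5.91, 3.0, 54.24)
48 (7.03, 3.56, 48.29)
43 (7.86, 3.91, 42.98)
40 (8.59, 4.19, 40.01)
37.5 (12.3, 6.25, 37.46)
33.65
0 50.3 43.0 1980
1 52.2 43.0 1965
2 46.1 43.6 1980
3 39.5 44.4 1967
4 39.5 44.3 1969
```

View pics/v7.png

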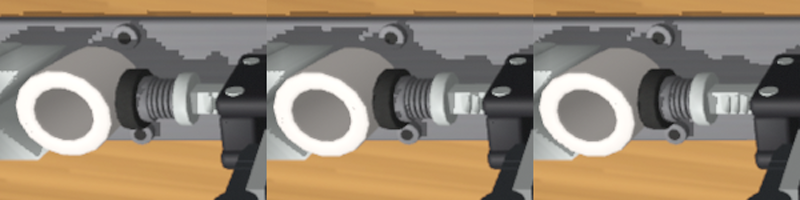

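The bush has stopped moving (home in the V), and the force now rises with the stroke, so the pad presses with about 6–7 N. One more partial stroke brings it to mid-window.

```bash
python3 - <<'E'
from h import *
gripper_to(.072); print('rel',F(1))
for w in (60,56,53,50,48): 
    gripper_to(w*1e-3); f=F(4); print(w,f)
    if f[0]>10.2: break
wait(.3); print(F(6))
c=wrist(); save(c,'t5'); print(read_state()['clock'])
for k in (3,4,5):
    g=cv2.imread('pics/t%d.png'%k).min(axis=2)[190:300,0:120]; ys,xs=np.where(g>215); print(k,xs.mean().round(1),ys.mean().round(1),len(xs))
E
```

```text
rel (0.32, 0.0, 72.3)
60 (6.94, 3.38, 60.32)
56 (8.49, 4.39, 56.15)
53 (9.18, 4.86, 52.95)
50 (9.83, 5.1, 50.15)
48 (11.09, 5.27, 48.46)
(10.36, 5.27, 48.29)
36.025
3 39.5 44.4 1967
4 39.5 44.3 1969
5 40.7 44.5 2007
```

```bash
python3 -c "
from h import *
print(job_done()); print(read_state()['clock'])"
```

```text
the job is handed in; nothing more can be done
None
the job is handed in; nothing more can be done
```

I handed the job in at about 36 s, with the largest bush standing home in the V, the pad pressing it with an estimated 11 N, and the trigger held squeezed at about 0.2 rad. On the first carry the bush was knocked crooked in the grip, probably against the pistol grip, so I set it down on the bench and re-gripped it before placing it. I got no verdict back from the judging.

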